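Sort the turned knobs, ferrules and drill bit into the bench trays

TASK

Tidy up after the lathe: stand the two wooden knobs in the green tray, the two metal ferrules in the blue tray and the drill bit in the red tray, each upright on the tray's floor the same way up as it stands now, one thing to a bay. Leave the wooden offcut and the yellow clamp cap that lie among them where they are.

Things in the scene. Friction and masses are not known exactly. Their poses are not given: they have to be found in the camera images.
- green_tray: Open plastic tray, green: for the wooden knobs. Fixed to the bench. 138 mm along its own x, 166 mm along its own y, 18 mm high; walls 4 mm, inner floor 4 mm above its origin, open at the top. One divider, 4 mm thick and as high as the walls, at y = 0 splits it into two bays, centred at y = +40.5 mm and y = -40.5 mm (x = 0); each bay is 130 mm along x by 77 mm along y inside. Origin: centre of the underside; z up. Its place on the bench and its yaw change from start to start.
- blue_tray: Open plastic tray, blue: for the metal ferrules. Fixed to the bench. 138 mm along its own x, 166 mm along its own y, 18 mm high; walls 4 mm, inner floor 4 mm above its origin, open at the top. One divider, 4 mm thick and as high as the walls, at y = 0 splits it into two bays, centred at y = +40.5 mm and y = -40.5 mm (x = 0); each bay is 130 mm along x by 77 mm along y inside. Origin: centre of the underside; z up. Its place on the bench and its yaw change from start to start.
- red_tray: Open plastic tray, red: for drill bits. Fixed to the bench. 138 mm along its own x, 166 mm along its own y, 18 mm high; walls 4 mm, inner floor 4 mm above its origin, open at the top. One divider, 4 mm thick and as high as the walls, at y = 0 splits it into two bays, centred at y = +40.5 mm and y = -40.5 mm (x = 0); each bay is 130 mm along x by 77 mm along y inside. Origin: centre of the underside; z up. Its place on the bench and its yaw change from start to start.
- pale_knob_mid (a point): Pale turned wooden drawer knob, light wood, standing on its foot; 42 mm high, bulbous head 40 mm in diameter (widest 22 to 30 mm above its underside), foot 32 mm in diameter, about 35 g. Point: on its axis, half-way up (21 mm above its underside); z up.
- dark_knob_mid (a point): Dark turned wooden drawer knob, very dark brown wood, standing on its foot; 42 mm high, bulbous head 40 mm in diameter (widest 22 to 30 mm above its underside), foot 32 mm in diameter, about 45 g. Point: on its axis, half-way up (21 mm above its underside); z up.
- brass_ferrule_mid (a point): Brass (yellow metal) handle ferrule: a short tube standing on end, open at both ends, 34 mm outside diameter, 27 mm bore, 36 mm high, about 80 g. Point: on its axis, half-way up (18 mm above its underside); z up.
- steel_ferrule_mid (a point): Steel (grey metal) handle ferrule: a short tube standing on end, open at both ends, 34 mm outside diameter, 27 mm bore, 36 mm high, about 75 g. Point: on its axis, half-way up (18 mm above its underside); z up.
- bit_mid (a point): Flat-bottomed hole-boring drill bit standing on its cutting head with its shank straight up: head 35 mm in diameter and 14 mm high, above it a round steel shank 10 mm in diameter (9 mm just above the head); 80 mm high in all, about 90 g. Point: on its axis, half-way up (40 mm above its underside), on the shank; z up.
- offcut: Bystander: loose light-wood offcut block, 25 x 50 x 20 mm (x, y, z). Origin: centre of its underside. Must stay where it lies.
- clamp_cap: Bystander: loose yellow plastic clamp cap, 28 x 34 x 18 mm (x, y, z). Origin: centre of its underside. Must stay where it lies.

How it is judged:
By the outcome, as a careful person would: the job done as asked, in the order asked, and still so for the second after the job is handed in, with the robot touching nothing.
It also fails if it takes over 122 s, if anything falls off the work surface, if the arm or the gripper's body presses on something with over 40 N, if the wrist force passes 120 N, or if a joint passes its speed limit or range.

ROBOT

A 6-joint arm with a two-finger parallel gripper is mounted at the origin on the work surface. World frame = base frame: x ahead of the robot, y to its left, z up, the work surface at z = 0. Lengths are in m, angles in rad, forces in N, time in s.
With the tool pointing down it reaches from about 0.275 to 0.85 m from the base axis. Payload 5.2 kg.
Tool frame: the origin (TCP) lies at the very end of the fingers, on their centre line; the grasp point (between the pads) lies 19 mm behind it; z points along the fingers, y is the line along which they close (so a half turn about z gives the same grasp; the last joint's range is limited). The gripper opens to 85 mm and grips with 20 to 120 N. Pads are 22 mm wide; open, the fingers measure 114 mm over their backs; the gripper's body (76 mm by 85 mm) begins 54 mm behind the grasp point. The pads swing forward as they close: fully open they stand 13 mm farther back than shut.
Start: joints at [0.905, 0.259, 1.535, -0, 1.348, -0.203], TCP at [0.246, 0.492, 0.231] pointing down, gripper open.
Joint ranges: [-3.14, 3.14], [-0.91, 2.08], [0.19, 2.58], [-1.22, 4.36], [0.22, 2.71], [-3.12, 3.12]. Speed limits (rad/s): [2.57, 2.57, 3.14, 3.14, 3.14, 3.14].

INTERFACE

Orientations are given as [roll, pitch, yaw] about the fixed x, y, z axes, in that order (R = Rz(yaw) Ry(pitch) Rx(roll)).
In Python, from plant import * gives the robot as it stands. The module is installed in compiled form; this text tells all that it offers.
- The arm moves only by the tool drive_tool, never from a script. Its argument "increments" is a list of rows, each a list of 4 numbers: the shift along the tool's x, y, z in m, then the turn about the tool's z in degrees. A call has 1 to 10 rows; each row shifts and turns the commanded pose from where the row before left it, along the tool's axes as they then stand; what a row does not reach is not made up. A row lasts 1/12 s, in which the tool goes at most 41.7 mm and 7.16 degrees, less where a joint would pass 70% of its speed; a pose out of reach is approached as far as the arm can. A call is refused whole if a number of a shift passes 0.0417 or a number of a turn 7.16, either way. A call with a gripper value outside its range is refused whole. "gripper" is the finger opening in m, from 0 to 0.0854, set as the call begins (left out, the last holds). The fingers move at their own pace and stop on an object; "newtons" is the grip in N (left out, the last holds). Time passes only in rows, so rows that do not move let the fingers close. It gives the time, the measured TCP pose, the force, the opening and the grip force at its end, in the units of the state.
- observe(): the state, without advancing time (a new reading comes with each control period).
- snapshot(name): name is "scene" or "top" or "wrist"; returns (picture, depth): 480x640x3 uint8, red, green, blue; 480x640 float32, m along the optical axis (not along the pixel's ray), 0 where there is no reading.
- calibration(name): a dict with "vertical_fov" (degrees; the focal length in pixels is half the picture's height over the tangent of half this angle, whatever the lens; pixels are square), "cx", "cy" (the principal point, pixels), "extrinsics" (4x4, takes a point from camera to world coordinates). Camera axes: x right, y up, looking along -z (the intrinsics and any distortion apply to the point x, -y, -z); pixel columns grow to the right and rows downward; lengths in m; the calibration is good to about 2 mm. A picture is of the moment at which its call begins: read the wrist's pose just before it. calibration takes no time and is no camera call; for the wrist camera it gives the pose at the moment of the call.
- finish_job(): hands the job in; it is judged then, once.
Trained networks look in the newest picture that a camera, given by its name, has taken for a name from the list of things; names that differ only in an ending like _2 or _b are one class to them, and where a whole thing is asked for, a point or a joint stands for the part that bears it (a point fixed in the world has none). Each returns a list of dicts, best first, with "score" (0 to 1); they miss things now and then, are a little off and sometimes report something else, mostly with a low value. They report only what shows in the picture. A call takes as long as a camera call.
- recognise(thing, camera): "at" ([x, y, z] in m, in world coordinates, good to about 4 mm: the middle of the surface that is visible of it).
The state is a dict: "time_s": time; "joint_positions": joint angles; "dq": joint speeds; "tau": joint torques, N m; "tcp_pos": TCP position; "eef_rot": TCP orientation; "force": force on the tool from outside, world axes, zero at the start; "ft_torque": the same for the moment, N m; "width": finger opening in m; "grasp_force": force on a finger pad.
Only numpy, scipy, OpenCV 4.12 (cv2) and the standard library are available. Lean on these libraries where they do the work, as an engineer would, in place of code of your own. Each camera call takes 0.05 s, during which the arm holds its last target. There are 200 camera calls.

## Working session

There is one attempt and no reset: what is moved stays moved. The work goes in short steps, Python scripts to look and compute and a tool call to move; the robot and the scene stay as the last step left them, time stands still between calls to the robot, and variables do not carry over. Pictures are saved under pics/ and viewed, at most 14 in all, crops included, and the job is handed in when it is done.

Besides the shell and the picture viewer there is one more tool, called after "Emit:" in YAML: its name, and indented under it one key for each argument. drive_tool: Moves the arm, as the interface text tells. Its arguments: {"type":"object","properties":{"increments":{"type":"array"},"gripper":{"type":"number"},"newtons":{"type":"number"}},"required":["increments"]}

```bash
mkdir -p pics
python3 - <<'E'
from plant import *
import cv2,numpy as np
s=observe();print(s)
for n in("top","scene"):
    p,d=snapshot(n);c=calibration(n);print(n,c)
    cv2.imwrite(f"pics/{n}0.png",p[:,:,::-1]);np.savez(f"{n}0.npz",p=p,d=d)
    for t in["green_tray","blue_tray","red_tray","pale_knob_mid","dark_knob_mid","brass_ferrule_mid","steel_ferrule_mid","bit_mid","offcut","clamp_cap"]:
        print(t,[(np.round(r["at"],3).tolist(),round(r["score"],2)) for r in recognise(t,n)][:2])
E
```

```text
{'time_s': 0.0, 'joint_positions': array([ 9.05224756e-01,  2.59345571e-01,  1.53606249e+00,  3.41215257e-07,
        1.34800437e+00, -2.02775262e-01]), 'dq': array([-0.00161583,  0.00104318,  0.00058562, -0.00045181, -0.00156239,
       -0.00021778]), 'tau': array([-1.48096573e-03, -4.46029830e+01, -2.90576971e+01, -5.42048838e-04,
        1.19514650e-02,  1.11579345e-05]), 'tcp_pos': array([0.24518861, 0.49174463, 0.23048158]), 'eef_rot': array([-3.13981023e+00, -3.66808016e-04,  2.67879594e+00]), 'force': array([-0.5997004 ,  0.86169699,  0.79760136]), 'ft_torque': array([-0.01145482,  0.00212539,  0.02300169]), 'grasp_force': 0.0, 'width': 0.08560821736213155}
top {'vertical_fov': 54.1564299514005, 'cx': 320.7633581710059, 'cy': 231.99550834707108, 'extrinsics': array([[ 0.01304601,  0.9840219 , -0.17756889,  0.37974544],
       [-0.99988143,  0.01429124,  0.0057354 ,  0.0036382 ],
       [ 0.00818144,  0.17747301,  0.98409166,  0.93532462],
       [ 0.        ,  0.        ,  0.        ,  1.        ]])}
green_tray [([0.626, 0.008, 0.006], 0.75)]
blue_tray [([0.448, -0.328, 0.001]
[... 642 characters left out ...]
8,  0.22878796, -0.33184799, -0.28172245],
       [-0.02582712,  0.85488998,  0.51816608,  0.51096877],
       [ 0.        ,  0.        ,  0.        ,  1.        ]])}
green_tray [([0.632, 0.003, 0.006], 0.96)]
blue_tray [([0.444, -0.343, 0.003], 0.84)]
red_tray [([0.492, 0.351, 0.003], 0.69)]
pale_knob_mid [([0.468, 0.002, 0.036], 0.64), ([0.45, -0.148, 0.019], 0.51)]
dark_knob_mid [([0.469, 0.154, 0.024], 0.74)]
brass_ferrule_mid [([0.64, -0.221, 0.027], 0.63), ([0.632, 0.002, 0.006], 0.46)]
steel_ferrule_mid [([0.649, 0.198, 0.023], 0.86)]
bit_mid [([0.453, -0.146, 0.019], 0.9)]
offcut [([0.555, 0.138, 0.015], 0.96), ([0.643, -0.22, 0.028], 0.37)]
clamp_cap [([0.559, -0.152, 0.017], 0.73)]
```

View pics/top0.png

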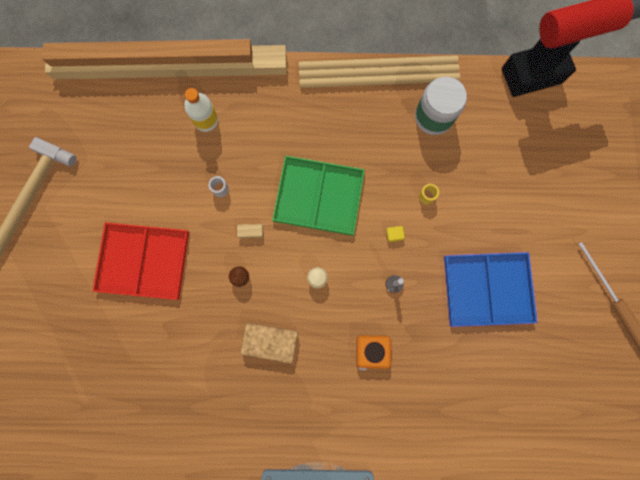

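View pics/scene0.png

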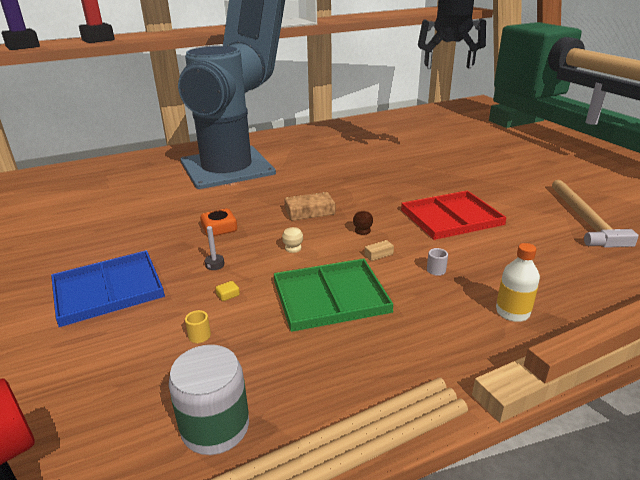

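The top view shows red (140,262), green (320,196) and blue (490,290) trays. The dark knob is at (239,276), pale knob (317,278), steel ferrule (218,186), brass ferrule (430,193) and bit (395,284). The offcut (250,231) and cap (396,234) lie clear. The scene view agrees. I'll measure by depth.

```bash
cat > h.py <<'E'
import numpy as np,cv2
from plant import *
def cloud(d,c):
    h,w=d.shape;f=h/2/np.tan(np.radians(c["vertical_fov"]/2))
    v,u=np.mgrid[:h,:w];P=np.stack([(u-c["cx"])/f*d,-(v-c["cy"])/f*d,-d],-1)
    E=c["extrinsics"];W=P@E[:3,:3].T+E[:3,3];W[d==0]=np.nan;return W
E
python3 - <<'E'
from h import *
for n in("top","scene"):
    z=np.load(n+"0.npz");p=z["p"];W=cloud(z["d"],calibration(n));hsv=cv2.cvtColor(p,cv2.COLOR_RGB2HSV)
    print(n,{k:v for k,v in calibration(n).items() if k not in("extrinsics",)}.keys())
    H,S,V=[hsv[...,i].astype(int) for i in range(3)]
    near=(W[...,0]>.3)&(W[...,0]<.75)&(abs(W[...,1])<.5)
    tab=near&(H<20)&(S>80);print("table z",np.nanpercentile(W[...,2][tab],[10,50,90]).round(4))
    for t,m in(("green",(H>50)&(H<75)),("blue",(H>100)&(H<125)),("red",(H<5)|(H>174))):
        m=(m&(S>130)&near&(W[...,2]<.03)).astype(np.uint8)
        k,l,st,_=cv2.connectedComponentsWithStats(m);i=1+np.argmax(st[1:,4]);q=W[l==i]
        top=q[(q[:,2]>.0)];r=cv2.minAreaRect((top[:,:2]*1000).astype(np.float32));print(t,len(q),r,np.percentile(q[:,2],[2,50,98]).round(4))
    for t,c in(("pale",(.462,.005)),("dark",(.465,.156)),("brass",(.632,-.218)),("steel",(.64,.203)),("bit",(.45,-.144)),("offcut",(.55,.143)),("cap",(.553,-.15))):
        m=(np.hypot(W[...,0]-c[0],W[...,1]-c[1])<.045)&(W[...,2]>.010)
        q=W[m];print(t,len(q),"med",np.median(q,0).round(4),"min",q.min(0).round(4),"max",q.max(0).round(4))
E
```

```text
top dict_keys(['vertical_fov', 'cx', 'cy'])
table z [-0.0021  0.0002  0.0032]
green 5084 ((622.7777709960938, 3.65008544921875), (163.212158203125, 136.27029418945312), 80.80361938476562) [0.0006 0.0042 0.0183]
blue 5876 ((437.70458984375, -333.0396728515625), (135.95135498046875, 166.4915313720703), 3.078122138977051) [0.0009 0.0045 0.0188]
red 5845 ((484.222412109375, 351.8812561035156), (165.64413452148438, 136.4303436279297), 85.41017150878906) [0.0004 0.0042 0.0186]
pale 333 med [0.4541 0.0046 0.0387] min [ 0.4357 -0.0149  0.0209] max [0.474  0.0238 0.0455]
dark 340 med [0.4546 0.1545 0.0383] min [0.4373 0.1369 0.0243] max [0.4742 0.1756 0.0446]
brass 206 med [ 0.6258 -0.2167  0.0298] min [ 0.6106 -0.2328  0.0104] max [ 0.6448 -0.2     0.039 ]
steel 205 med [0.6366 0.2057 0.0309] min [0.6196 0.1894 0.0101] max [0.6526 0.2231 0.0404]
bit 244 med [ 0.4446 -0.1444  0.0145] min [ 0.4309 -0.1647  0.0106] max [ 0.4624 -0.1304  0.0817]
offcut 329 med [0.547  0.1405 0.0197] min [0.5346 0.1154 0.0106] max [0.5595 0.1647 0.0242]
cap 236 med [ 0.5456 -0.1492  0.0174] min [ 0.5314 -0.1679  
[... 480 characters left out ...]
55718994140625) [0.003  0.007  0.0201]
pale 352 med [0.4673 0.0015 0.0341] min [ 0.4424 -0.0152  0.0101] max [0.478  0.0236 0.0453]
dark 315 med [0.4673 0.1508 0.0337] min [0.441  0.1362 0.0101] max [0.4775 0.1751 0.0455]
brass 585 med [ 0.6381 -0.2166  0.028 ] min [ 0.6117 -0.2329  0.0101] max [ 0.6468 -0.1995  0.0398]
steel 417 med [0.644  0.2031 0.0283] min [0.6204 0.1886 0.01  ] max [0.6548 0.2232 0.0398]
bit 352 med [ 0.4514 -0.1474  0.0196] min [ 0.4295 -0.1637  0.0101] max [ 0.4659 -0.1293  0.0827]
offcut 329 med [0.556  0.1387 0.0207] min [0.5345 0.1156 0.01  ] max [0.5631 0.1667 0.0237]
cap 278 med [ 0.5547 -0.1503  0.0188] min [ 0.5332 -0.167   0.0101] max [ 0.565  -0.1318  0.0226]
```

Emit:
drive_tool:
  increments:
    - [0,0,0,7.1]
    - [0,0,0,7.1]
    - [0,0,0,7.1]
    - [0,0,0,7.1]
    - [0,0,0,7.1]
    - [0,0,0,7.1]
    - [0,0,0,7.1]
    - [0,0,0,7.1]
    - [0,0,0,6.68]
    - [0,0,0,0]
  gripper: 0.08

```text
time_s: 1.93
tcp_pos: [0.2455, 0.4922, 0.2313]
eef_rot: [3.142, -0.0, 1.567]
force: [0.2, -0.2, 0.2]
width: 0.0799
grasp_force: 0.0
```

Emit:
drive_tool:
  increments:
    - [-0.0325,0.0141,0.006,0]
    - [-0.0325,0.0141,0.006,0]
    - [-0.0325,0.0141,0.006,0]
    - [-0.0325,0.0141,0.006,0]
    - [-0.0325,0.0141,0.006,0]
    - [-0.0325,0.0141,0.006,0]
    - [-0.0325,0.0141,0.006,0]
    - [-0.0325,0.0141,0.006,0]
    - [-0.0325,0.0141,0.006,0]
    - [-0.0325,0.0141,0.006,0]

```text
time_s: 2.77
tcp_pos: [0.387, 0.1656, 0.1714]
eef_rot: [3.141, -0.0, 1.575]
force: [0.6, 1.1, -0.1]
width: 0.0801
grasp_force: 0.0
```

Emit:
drive_tool:
  increments:
    - [-0.0325,0.0141,0.006,0]
    - [-0.0325,0.0141,0.006,0]
    - [-0.0325,0.0141,0.006,0]
    - [-0.0325,0.0141,0.006,0]
    - [-0.0325,0.0141,0.006,0]
    - [0,0,0,0]
    - [0,0,0,0]

```text
time_s: 3.35
tcp_pos: [0.4575, 0.003, 0.141]
eef_rot: [-3.141, -0.0, 1.57]
force: [-0.3, 0.3, -0.5]
width: 0.08
grasp_force: 0.0
```

```bash
cat >> h.py <<'E'
def look(name,view=True):
    s=observe();c=calibration("wrist");p,d=snapshot("wrist")
    if view: cv2.imwrite(f"pics/{name}.png",p[:,:,::-1])
    return s,p,cloud(d,c)
def blob(W,x,y,r=.04,z0=.010):
    q=W[(np.hypot(W[...,0]-x,W[...,1]-y)<r)&(W[...,2]>z0)&(W[...,2]<.1)]
    return (len(q),q.min(0).round(4),q.max(0).round(4),((q.min(0)+q.max(0))/2).round(4)) if len(q) else None
E
python3 - <<'E'
from h import *
s,p,W=look("w1");print(s["tcp_pos"],s["eef_rot"],s["width"]);print(blob(W,.456,.0045))
print(np.nanpercentile(W.reshape(-1,3),[2,98],axis=0))
E
```

```text
[0.45750307 0.00303817 0.14097595] [-3.14101180e+00 -2.06730835e-04  1.57013263e+00] 0.07998228451813222
(2142, array([ 0.437 , -0.0136,  0.0215]), array([0.4764, 0.0257, 0.0438]), array([0.4567, 0.0061, 0.0326]))
[[ 0.20587808 -0.16139574 -0.00097429]
 [ 0.71787795  0.16539504  0.23625451]]
```

Emit:
drive_tool:
  increments:
    - [0.003,-0.001,0.03,0]
    - [0,0,0.03,0]
    - [0,0,0.03,0]
    - [0,0,0.025,0]
    - [0,0,0.015,0]
    - [0,0,0.006,0]
    - [0,0,0,0]

```text
time_s: 3.98
tcp_pos: [0.4547, 0.0091, 0.0045]
eef_rot: [-3.139, -0.001, 1.574]
force: [-0.6, 0.1, 0.5]
width: 0.08
grasp_force: 0.0
```

Emit:
drive_tool:
  increments:
    - [0,0,0,0]
    - [0,0,0,0]
    - [0,0,0,0]
    - [0,0,0,0]
    - [0,0,0,0]
    - [0,0,0,0]
    - [0,0,0,0]
    - [0,0,0,0]
  gripper: 0.02
  newtons: 40

```text
time_s: 4.65
tcp_pos: [0.457, 0.0076, 0.0068]
eef_rot: [3.139, 0.0, 1.571]
force: [-0.5, 2.1, 8.0]
width: 0.0382
grasp_force: 39.3
```

Emit:
drive_tool:
  increments:
    - [0,0,-0.01,0]
    - [0,0,-0.03,0]
    - [0,0,-0.03,0]
    - [0,0,-0.03,0]
    - [0.0073,0.035,0,0]
    - [0.0073,0.035,0,0]
    - [0.0073,0.035,0,0]
    - [0.0073,0.035,0,0]
    - [0.0073,0.035,0,0]
    - [0,0,0,0]

```text
time_s: 5.48
tcp_pos: [0.6374, 0.0448, 0.1059]
eef_rot: [3.135, -0.0, 1.571]
force: [0.5, 0.0, 0.0]
width: 0.0383
grasp_force: 40.4
```

Run:
```python
from h import *
s,p,W=look("w2");print(s["tcp_pos"],s["eef_rot"],s["width"],s["grasp_force"],s["force"])
```

```text
[0.63738263 0.04483569 0.10586852] [ 3.13487512e+00 -9.46768846e-05  1.57135319e+00] 0.03826274254042022 40.41370125487447 [0.54790033 0.00611615 0.01092223]
```

View pics/w2.png

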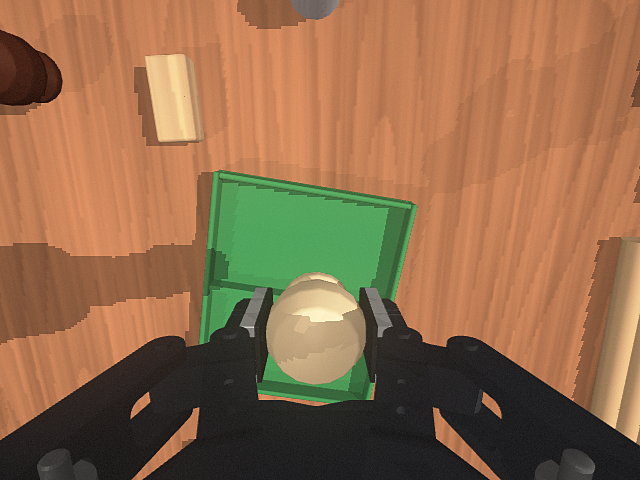

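The pale knob is held upright at (317,325), above the near green bay.

Emit:
drive_tool:
  increments:
    - [0,0,0.03,0]
    - [0,0,0.03,0]
    - [0,0,0.02,0]
    - [0,0,0.01,0]
    - [0,0,0.003,0]
    - [0,0,0,0]
    - [0,0,0,0]

```text
time_s: 6.12
tcp_pos: [0.632, 0.0439, 0.0139]
eef_rot: [3.139, 0.0, 1.571]
force: [0.2, 0.3, -0.1]
width: 0.038
grasp_force: 40.4
```

Run:
```python
from h import *
s=observe();print(s["tcp_pos"],s["eef_rot"],s["width"],s["grasp_force"],s["force"])
s,p,W=look("w3")
```

```text
[0.6319822  0.04394269 0.01389875] [3.13897874e+00 3.16174441e-04 1.57075313e+00] 0.03796913406147949 40.42131175752729 [ 0.20633108  0.28764637 -0.12357349]
```

View pics/w3.png

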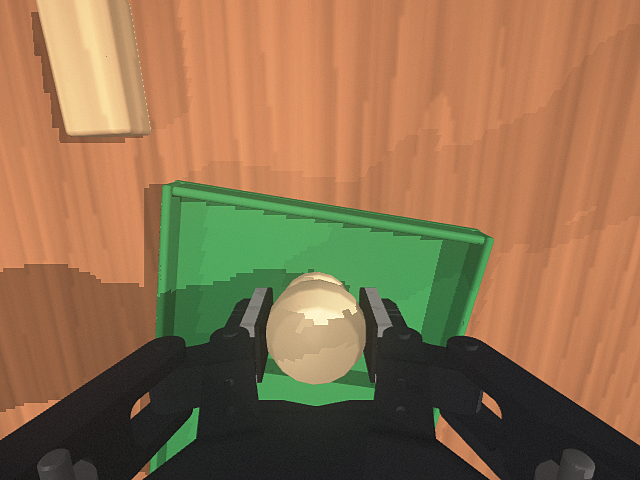

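Knob is inside the bay, not yet touching the floor (no force).

Emit:
drive_tool:
  increments:
    - [0,0,0.001,0]
    - [0,0,0.001,0]
    - [0,0,0.001,0]
    - [0,0,0,0]

```text
time_s: 6.5
tcp_pos: [0.6319, 0.0441, 0.0109]
eef_rot: [3.14, 0.0, 1.571]
force: [-2.2, -0.0, 6.5]
width: 0.0381
grasp_force: 40.9
```

Emit:
drive_tool:
  increments:
    - [0,0,0,0]
    - [0,0,0,0]
    - [0,0,0,0]
    - [0,0,0,0]
    - [0,0,-0.005,0]
    - [0,0,-0.015,0]
    - [0,0,-0.03,0]
    - [0,0,-0.03,0]
    - [0,0,-0.03,0]
    - [0,0,0,0]
  gripper: 0.06

```text
time_s: 7.33
tcp_pos: [0.6351, 0.0439, 0.1266]
eef_rot: [3.13, 0.001, 1.571]
force: [1.7, 0.1, 1.2]
width: 0.0604
grasp_force: 0.0
```

Emit:
drive_tool:
  increments:
    - [0.0224,-0.035,-0.004,0]
    - [0.0224,-0.035,-0.004,0]
    - [0.0224,-0.035,-0.004,0]
    - [0.0224,-0.035,-0.004,0]
    - [0.0224,-0.035,-0.004,0]
    - [0,0,0,0]
    - [0,0,0,0]
  gripper: 0.08

```text
time_s: 7.92
tcp_pos: [0.4547, 0.1571, 0.1398]
eef_rot: [3.141, -0.0, 1.574]
force: [1.4, -0.6, -0.2]
width: 0.0797
grasp_force: 0.0
```

Run:
```python
from h import *
s,p,W=look("w4");print(s["tcp_pos"],s["eef_rot"],s["width"]);print(blob(W,.456,.155),blob(W,.632,.044,.04,.022))
```

```text
[0.4547383  0.15711349 0.13978879] [ 3.14109651e+00 -6.84161015e-05  1.57386568e+00] 0.07973159224278163
(2144, array([0.4372, 0.1387, 0.0217]), array([0.4762, 0.1773, 0.0442]), array([0.4567, 0.158 , 0.0329])) (398, array([0.6162, 0.0538, 0.0222]), array([0.6422, 0.0625, 0.0422]), array([0.6292, 0.0581, 0.0322]))
```

View pics/w4.png

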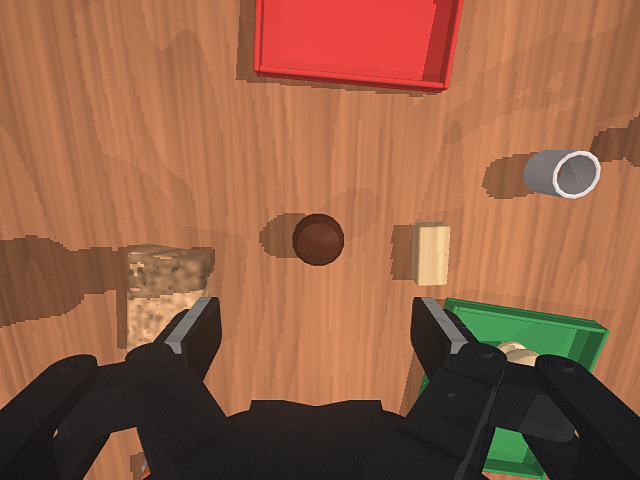

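The dark knob is clear at (318,240). The cork block (170,290) and offcut (430,253) are outside the finger span. Descending.

Emit:
drive_tool:
  increments:
    - [0.001,0.001,0.03,0]
    - [0,0,0.03,0]
    - [0,0,0.03,0]
    - [0,0,0.025,0]
    - [0,0,0.014,0]
    - [0,0,0.004,0]
    - [0,0,0,0]
    - [0,0,0,0]

```text
time_s: 8.63
tcp_pos: [0.4587, 0.1565, 0.0065]
eef_rot: [3.141, 0.0, 1.57]
force: [1.1, 0.1, 0.2]
width: 0.0801
grasp_force: 0.0
```

Emit:
drive_tool:
  increments:
    - [0,0,0,0]
    - [0,0,0,0]
    - [0,0,0,0]
    - [0,0,0,0]
    - [0,0,0,0]
    - [0,0,0,0]
    - [0,0,0,0]
    - [0,0,0,0]
  gripper: 0.02

```text
time_s: 9.3
tcp_pos: [0.4581, 0.157, 0.0074]
eef_rot: [3.14, -0.0, 1.571]
force: [-0.9, -1.0, 5.3]
width: 0.0384
grasp_force: 39.6
```

Emit:
drive_tool:
  increments:
    - [0,0,-0.01,0]
    - [0,0,-0.03,0]
    - [0,0,-0.03,0]
    - [0,0,-0.03,0]
    - [-0.0276,0.0229,0,0]
    - [-0.0276,0.0229,0,0]
    - [-0.0276,0.0229,0,0]
    - [-0.0276,0.0229,0,0]
    - [-0.0276,0.0229,0,0]
    - [-0.0276,0.0229,0,0]

```text
time_s: 10.13
tcp_pos: [0.5956, -0.01, 0.1074]
eef_rot: [3.141, 0.0, 1.571]
force: [0.3, -0.2, -0.7]
width: 0.0381
grasp_force: 40.4
```

Emit:
drive_tool:
  increments:
    - [-0.0276,0.0229,0,0]
    - [0,0,0,0]
    - [0,0,0.03,0]
    - [0,0,0.03,0]
    - [0,0,0.02,0]
    - [0,0,0.011,0]
    - [0,0,0.002,0]
    - [0,0,0,0]
    - [0,0,0,0]

```text
time_s: 10.88
tcp_pos: [0.6187, -0.0363, 0.0148]
eef_rot: [3.139, 0.001, 1.571]
force: [0.1, -0.1, -0.8]
width: 0.0381
grasp_force: 40.5
```

Emit:
drive_tool:
  increments:
    - [0,0,0.001,0]
    - [0,0,0.001,0]
    - [0,0,0.001,0]
    - [0,0,0,0]
    - [0,0,0,0]

```text
time_s: 11.3
tcp_pos: [0.6184, -0.0363, 0.0115]
eef_rot: [3.14, 0.0, 1.571]
force: [-1.1, 0.3, 6.6]
width: 0.0381
grasp_force: 41.0
```

Emit:
drive_tool:
  increments:
    - [0,0,0,0]
    - [0,0,0,0]
    - [0,0,0,0]
    - [0,0,0,0]
    - [0,0,-0.005,0]
    - [0,0,-0.015,0]
    - [0,0,-0.03,0]
    - [0,0,-0.03,0]
    - [0,0,-0.03,0]
    - [0,0,-0.015,0]
  gripper: 0.06

```text
time_s: 12.13
tcp_pos: [0.6194, -0.0366, 0.1397]
eef_rot: [3.136, 0.001, 1.571]
force: [0.7, 0.7, 0.9]
width: 0.0602
grasp_force: 0.0
```

Emit:
drive_tool:
  increments:
    - [-0.036,0.002,0,0]
    - [-0.036,0.002,0,0]
    - [-0.036,0.002,0,0]
    - [-0.036,0.002,0,0]
    - [-0.036,0.002,0,0]
    - [0,0,0,0]
    - [0,0,0,0]
  gripper: 0.08

```text
time_s: 12.72
tcp_pos: [0.6274, -0.2187, 0.1351]
eef_rot: [-3.142, 0.0, 1.567]
force: [-0.2, 0.5, 0.8]
width: 0.0804
grasp_force: 0.0
```

Run:
```python
from h import *
s,p,W=look("w5");print(s["tcp_pos"],s["eef_rot"],s["width"]);print(blob(W,.629,-.216,.03))
```

```text
[ 0.62737058 -0.21865632  0.13514979] [-3.14156115e+00  4.49575797e-05  1.56718850e+00] 0.08040445725885559
(1200, array([ 0.6121, -0.2331,  0.01  ]), array([ 0.6456, -0.1993,  0.0386]), array([ 0.6289, -0.2162,  0.0243]))
```

Emit:
drive_tool:
  increments:
    - [0.001,0.001,0.03,0]
    - [0,0,0.03,0]
    - [0,0,0.03,0]
    - [0,0,0.025,0]
    - [0,0,0.012,0]
    - [0,0,0.003,0]
    - [0,0,0,0]
    - [0,0,0,0]

```text
time_s: 13.43
tcp_pos: [0.6299, -0.2152, 0.0069]
eef_rot: [3.139, 0.001, 1.572]
force: [-0.5, -0.9, 0.5]
width: 0.0796
grasp_force: 0.0
```

Emit:
drive_tool:
  increments:
    - [0,0,0,0]
    - [0,0,0,0]
    - [0,0,0,0]
    - [0,0,0,0]
    - [0,0,0,0]
    - [0,0,0,0]
    - [0,0,0,0]
    - [0,0,0,0]
    - [0,0,0,0]
  gripper: 0.015

```text
time_s: 14.18
tcp_pos: [0.6292, -0.2156, 0.0065]
eef_rot: [3.14, 0.001, 1.571]
force: [-0.8, 0.1, 5.6]
width: 0.0325
grasp_force: 39.8
```

Emit:
drive_tool:
  increments:
    - [0,0,-0.01,0]
    - [0,0,-0.03,0]
    - [0,0,-0.03,0]
    - [0,0,-0.03,0]
    - [-0.0129,-0.032,0,0]
    - [-0.0129,-0.032,0,0]
    - [-0.0129,-0.032,0,0]
    - [-0.0129,-0.032,0,0]
    - [-0.0129,-0.032,0,0]
    - [-0.0129,-0.032,0,0]

```text
time_s: 15.02
tcp_pos: [0.4351, -0.2929, 0.1058]
eef_rot: [3.141, 0.0, 1.571]
force: [0.5, -1.3, -1.4]
width: 0.0325
grasp_force: 40.0
```

Emit:
drive_tool:
  increments:
    - [0,0,0,0]
    - [0,0,0,0]
    - [0,0,0.03,0]
    - [0,0,0.03,0]
    - [0,0,0.02,0]
    - [0,0,0.011,0]
    - [0,0,0.001,0]
    - [0,0,0,0]
    - [0,0,0,0]

```text
time_s: 15.77
tcp_pos: [0.4378, -0.2929, 0.014]
eef_rot: [3.141, 0.001, 1.572]
force: [-0.2, 0.4, -0.7]
width: 0.0322
grasp_force: 40.1
```

Emit:
drive_tool:
  increments:
    - [0,0,0.001,0]
    - [0,0,0.001,0]
    - [0,0,0.001,0]
    - [0,0,0,0]
    - [0,0,0,0]

```text
time_s: 16.18
tcp_pos: [0.4368, -0.2927, 0.0105]
eef_rot: [3.141, 0.0, 1.571]
force: [-0.4, 0.1, 0.5]
width: 0.0325
grasp_force: 40.1
```

Emit:
drive_tool:
  increments:
    - [0,0,0.001,0]
    - [0,0,0,0]
    - [0,0,0,0]

```text
time_s: 16.43
tcp_pos: [0.4368, -0.2928, 0.0105]
eef_rot: [3.141, 0.001, 1.571]
force: [-2.3, 2.2, 9.6]
width: 0.0324
grasp_force: 41.1
```

Emit:
drive_tool:
  increments:
    - [0,0,0,0]
    - [0,0,0,0]
    - [0,0,0,0]
    - [0,0,0,0]
    - [0,0,-0.005,0]
    - [0,0,-0.015,0]
    - [0,0,-0.03,0]
    - [0,0,-0.03,0]
    - [0,0,-0.03,0]
    - [0,0,-0.02,0]
  gripper: 0.06

```text
time_s: 17.27
tcp_pos: [0.4374, -0.2933, 0.1424]
eef_rot: [3.139, 0.002, 1.571]
force: [-0.6, 0.5, -0.4]
width: 0.06
grasp_force: 0.0
```

Emit:
drive_tool:
  increments:
    - [0.0333,0.0133,0,0]
    - [0.0333,0.0133,0,0]
    - [0.0333,0.0133,0,0]
    - [0.0333,0.0133,0,0]
    - [0.0333,0.0133,0,0]
    - [0.0333,0.0133,0,0]
    - [0.0333,0.0133,0,0]
    - [0.0333,0.0133,0,0]
    - [0.0333,0.0133,0,0]
    - [0.0333,0.0133,0,0]

```text
time_s: 18.1
tcp_pos: [0.57, 0.0422, 0.1396]
eef_rot: [3.141, 0.0, 1.571]
force: [-0.1, -0.2, 1.2]
width: 0.06
grasp_force: 0.0
```

Emit:
drive_tool:
  increments:
    - [0.0333,0.0133,0,0]
    - [0.0333,0.0133,0,0]
    - [0.0333,0.0133,0,0]
    - [0.0333,0.0133,0,0]
    - [0.0333,0.0133,0,0]
    - [0,0,0,0]
    - [0,0,0,0]
  gripper: 0.08

```text
time_s: 18.68
tcp_pos: [0.636, 0.2088, 0.1388]
eef_rot: [-3.141, 0.0, 1.574]
force: [-0.5, -0.7, 0.3]
width: 0.0798
grasp_force: 0.0
```

Run:
```python
from h import *
s,p,W=look("w6");print(s["tcp_pos"],s["eef_rot"],s["width"]);print(blob(W,.637,.206,.03))
p,d=snapshot("top");cv2.imwrite("pics/t6.png",p[90:390,60:560,::-1])
```

```text
[0.63603055 0.20884408 0.13880456] [-3.14103789e+00  1.33964010e-04  1.57417904e+00] 0.07983582309679939
(1185, array([0.6208, 0.1912, 0.01  ]), array([0.6538, 0.2247, 0.0381]), array([0.6373, 0.208 , 0.024 ]))
```

View pics/t6.png

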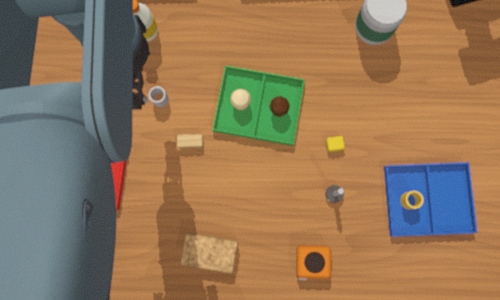

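Both knobs (241,99) and (280,106) stand in separate green bays and the brass ferrule (412,200) stands in blue. The offcut and cap are unmoved. Now the steel ferrule.

Emit:
drive_tool:
  increments:
    - [0.001,0.001,0.03,0]
    - [0,0,0.03,0]
    - [0,0,0.03,0]
    - [0,0,0.025,0]
    - [0,0,0.014,0]
    - [0,0,0.004,0]
    - [0,0,0,0]
    - [0,0,0,0]

```text
time_s: 19.45
tcp_pos: [0.6379, 0.2069, 0.0074]
eef_rot: [3.14, -0.0, 1.57]
force: [-0.2, -0.2, 0.7]
width: 0.0803
grasp_force: 0.0
```

Emit:
drive_tool:
  increments:
    - [0,0,0,0]
    - [0,0,0,0]
    - [0,0,0,0]
    - [0,0,0,0]
    - [0,0,0,0]
    - [0,0,0,0]
    - [0,0,0,0]
    - [0,0,0,0]
    - [0,0,0,0]
  gripper: 0.015

```text
time_s: 20.2
tcp_pos: [0.6378, 0.208, 0.0076]
eef_rot: [3.14, -0.0, 1.571]
force: [-1.4, -1.5, 6.2]
width: 0.0333
grasp_force: 39.6
```

Emit:
drive_tool:
  increments:
    - [0,0,-0.01,0]
    - [0,0,-0.03,0]
    - [0,0,-0.03,0]
    - [0,0,-0.03,0]
    - [0,0,-0.02,0]
    - [-0.0342,-0.0116,0,0]
    - [-0.0342,-0.0116,0,0]
    - [-0.0342,-0.0116,0,0]
    - [-0.0342,-0.0116,0,0]
    - [-0.0342,-0.0116,0,0]

```text
time_s: 21.03
tcp_pos: [0.5783, 0.0358, 0.1268]
eef_rot: [3.141, 0.0, 1.572]
force: [0.4, -0.2, -1.1]
width: 0.033
grasp_force: 39.9
```

Emit:
drive_tool:
  increments:
    - [-0.0342,-0.0116,0,0]
    - [-0.0342,-0.0116,0,0]
    - [-0.0342,-0.0116,0,0]
    - [-0.0342,-0.0116,0,0]
    - [-0.0342,-0.0116,0,0]
    - [-0.0342,-0.0116,0,0]
    - [-0.0342,-0.0116,0,0]
    - [-0.0342,-0.0116,0,0]
    - [-0.0342,-0.0116,0,0]
    - [-0.0342,-0.0116,0,0]

```text
time_s: 21.87
tcp_pos: [0.4624, -0.3066, 0.1269]
eef_rot: [3.141, 0.0, 1.571]
force: [0.3, 0.5, -0.7]
width: 0.033
grasp_force: 39.9
```

Emit:
drive_tool:
  increments:
    - [-0.0342,-0.0116,0,0]
    - [-0.0342,-0.0116,0,0]
    - [0,0,0,0]
    - [0,0,0.03,0]
    - [0,0,0.03,0]
    - [0,0,0.02,0]
    - [0,0,0,0]
    - [0,0,0,0]

```text
time_s: 22.53
tcp_pos: [0.4396, -0.3727, 0.0458]
eef_rot: [-3.14, -0.002, 1.571]
force: [0.2, -0.5, -0.6]
width: 0.0331
grasp_force: 40.0
```

Emit:
drive_tool:
  increments:
    - [0,0,0.02,0]
    - [0,0,0.01,0]
    - [0,0,0.002,0]
    - [0,0,0.001,0]
    - [0,0,0.001,0]
    - [0,0,0.001,0]
    - [0,0,0,0]
    - [0,0,0,0]

```text
time_s: 23.2
tcp_pos: [0.4403, -0.3738, 0.0118]
eef_rot: [3.141, 0.001, 1.571]
force: [-0.2, -0.2, -1.7]
width: 0.0332
grasp_force: 40.0
```

Emit:
drive_tool:
  increments:
    - [0,0,0.001,0]
    - [0,0,0,0]
    - [0,0,0,0]

```text
time_s: 23.45
tcp_pos: [0.4403, -0.3739, 0.0116]
eef_rot: [3.141, 0.001, 1.571]
force: [-1.2, 2.1, 6.8]
width: 0.0329
grasp_force: 40.6
```

Emit:
drive_tool:
  increments:
    - [0,0,0,0]
    - [0,0,0,0]
    - [0,0,0,0]
    - [0,0,0,0]
    - [0,0,-0.005,0]
    - [0,0,-0.015,0]
    - [0,0,-0.03,0]
    - [0,0,-0.03,0]
    - [0,0,-0.03,0]
    - [0,0,-0.03,0]
  gripper: 0.06

```text
time_s: 24.28
tcp_pos: [0.4398, -0.3733, 0.1519]
eef_rot: [-3.141, -0.0, 1.571]
force: [-0.3, -0.5, 0.7]
width: 0.0598
grasp_force: 0.0
```

Emit:
drive_tool:
  increments:
    - [0.0324,0.001,-0.0015,0]
    - [0.0324,0.001,-0.0015,0]
    - [0.0324,0.001,-0.0015,0]
    - [0.0324,0.001,-0.0015,0]
    - [0.0324,0.001,-0.0015,0]
    - [0.0324,0.001,-0.0015,0]
    - [0.0324,0.001,-0.0015,0]
    - [0,0,0,0]
    - [0,0,0,0]

```text
time_s: 25.03
tcp_pos: [0.447, -0.1453, 0.1613]
eef_rot: [3.141, 0.0, 1.574]
force: [0.7, 0.7, 0.4]
width: 0.0602
grasp_force: 0.0
```

Run:
```python
from h import *
s,p,W=look("w7");print(s["tcp_pos"],s["eef_rot"],s["width"])
for z in(.008,.02,.07):print(blob(W,.447,-.147,.03,z))
```

```text
[ 0.44703637 -0.14533905  0.16131185] [3.14104505e+00 4.94884707e-04 1.57417845e+00] 0.060162872026246365
(1394, array([ 0.4307, -0.1617,  0.008 ]), array([ 0.4645, -0.1289,  0.0817]), array([ 0.4476, -0.1453,  0.0449]))
(385, array([ 0.4432, -0.1505,  0.0212]), array([ 0.4527, -0.1409,  0.0817]), array([ 0.448 , -0.1457,  0.0514]))
(203, array([ 0.4437, -0.1505,  0.07  ]), array([ 0.4527, -0.1409,  0.0817]), array([ 0.4482, -0.1457,  0.0759]))
```

View pics/w7.png

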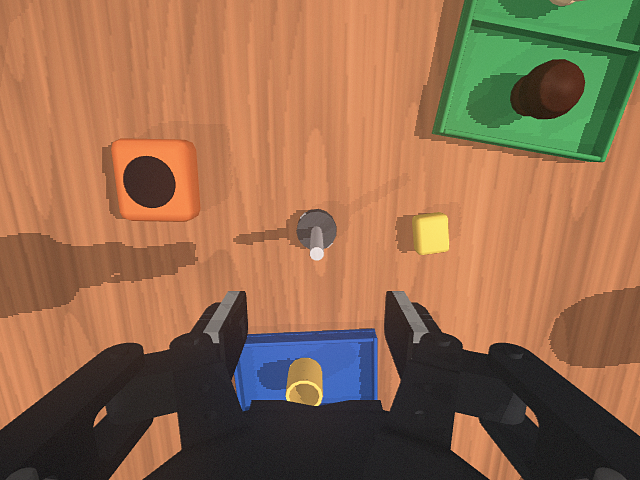

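Bit shank top at (316,253), head at (316,230), upright and clear of cap and box. Descending onto the shank.

Emit:
drive_tool:
  increments:
    - [0,0.001,0.03,0]
    - [0,0,0.03,0]
    - [0,0,0.03,0]
    - [0,0,0.025,0]
    - [0,0,0.013,0]
    - [0,0,0.005,0]
    - [0,0,0,0]
    - [0,0,0,0]

```text
time_s: 25.75
tcp_pos: [0.4485, -0.1479, 0.0281]
eef_rot: [3.141, 0.0, 1.57]
force: [-0.5, -1.1, 0.3]
width: 0.06
grasp_force: 0.0
```

Emit:
drive_tool:
  increments:
    - [0,0,0,0]
    - [0,0,0,0]
    - [0,0,0,0]
    - [0,0,0,0]
    - [0,0,0,0]
    - [0,0,0,0]
    - [0,0,0,0]
    - [0,0,0,0]
    - [0,0,0,0]
    - [0,0,0,0]
  gripper: 0.0
  newtons: 60

```text
time_s: 26.58
tcp_pos: [0.4484, -0.1469, 0.0284]
eef_rot: [3.141, 0.001, 1.571]
force: [-0.5, 1.2, 4.8]
width: 0.0085
grasp_force: 58.4
```

Emit:
drive_tool:
  increments:
    - [0,0,0,0]
    - [0,0,0,0]

```text
time_s: 26.75
tcp_pos: [0.4484, -0.1469, 0.0284]
eef_rot: [3.141, 0.001, 1.571]
force: [-2.3, 0.1, 6.3]
width: 0.0081
grasp_force: 58.4
```

Emit:
drive_tool:
  increments:
    - [0,0,-0.01,0]
    - [0,0,-0.025,0]
    - [0,0,-0.025,0]
    - [0,0,-0.025,0]
    - [0,0,-0.015,0]
    - [0.02,0.001,0,0]
    - [0.03,0.0026,0,0]
    - [0.034,0.0026,0,0]
    - [0.034,0.0026,0,0]
    - [0.034,0.0026,0,0]

```text
time_s: 27.58
tcp_pos: [0.459, 0.0067, 0.1276]
eef_rot: [-3.141, -0.0, 1.57]
force: [1.7, 0.0, -2.5]
width: 0.0082
grasp_force: 58.4
```

Emit:
drive_tool:
  increments:
    - [0.034,0.0026,0,0]
    - [0.034,0.0026,0,0]
    - [0.034,0.0026,0,0]
    - [0.034,0.0026,0,0]
    - [0.034,0.0026,0,0]
    - [0.034,0.0026,0,0]
    - [0.034,0.0026,0,0]
    - [0.034,0.0026,0,0]
    - [0.03,0.001,0,0]
    - [0.006,0,0,0]

```text
time_s: 28.42
tcp_pos: [0.4807, 0.3177, 0.1274]
eef_rot: [3.141, -0.002, 1.574]
force: [0.2, 1.0, 0.2]
width: 0.0086
grasp_force: 58.4
```

Run:
```python
from h import *
s,p,W=look("w8");print(s["tcp_pos"],s["eef_rot"],s["width"],s["grasp_force"])
```

```text
[0.48066531 0.31768273 0.12737753] [ 3.14149156e+00 -2.00066528e-03  1.57402798e+00] 0.00858699396691107 58.44629645347595
```

View pics/w8.png

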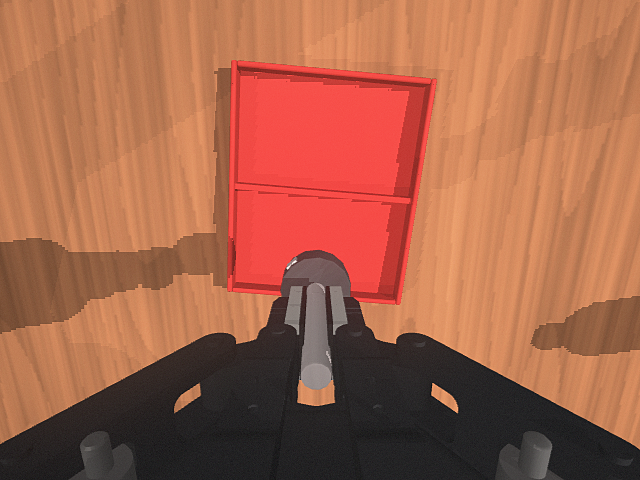

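Bit hangs upright (shank top (316,375), head (316,275)) above the near red bay; lowering.

Emit:
drive_tool:
  increments:
    - [0,0,0,0]
    - [0,0,0.03,0]
    - [0,0,0.03,0]
    - [0,0,0.02,0]
    - [0,0,0.01,0]
    - [0,0,0.003,0]
    - [0,0,0.001,0]
    - [0,0,0,0]
    - [0,0,0,0]

```text
time_s: 29.22
tcp_pos: [0.4824, 0.3134, 0.0353]
eef_rot: [3.139, -0.001, 1.57]
force: [0.3, -0.6, -0.2]
width: 0.0083
grasp_force: 58.5
```

Emit:
drive_tool:
  increments:
    - [0,0,0.001,0]
    - [0,0,0.001,0]
    - [0,0,0,0]
    - [0,0,0,0]

```text
time_s: 29.55
tcp_pos: [0.4816, 0.3135, 0.0324]
eef_rot: [3.14, -0.0, 1.571]
force: [-0.1, -0.4, 1.7]
width: 0.0082
grasp_force: 58.8
```

Emit:
drive_tool:
  increments:
    - [0,0,0.0005,0]
    - [0,0,0,0]
    - [0,0,0,0]

```text
time_s: 29.8
tcp_pos: [0.4816, 0.3135, 0.0324]
eef_rot: [3.14, -0.0, 1.571]
force: [-1.6, -0.7, 8.0]
width: 0.0082
grasp_force: 59.1
```

Emit:
drive_tool:
  increments:
    - [0,0,0,0]
    - [0,0,0,0]
    - [0,0,0,0]
    - [0,0,0,0]
    - [0,0,0,0]
    - [0,0,-0.01,0]
    - [0,0,-0.03,0]
    - [0,0,-0.03,0]
    - [0,0,-0.03,0]
    - [0,0,-0.03,0]
  gripper: 0.05

```text
time_s: 30.63
tcp_pos: [0.4809, 0.3132, 0.1633]
eef_rot: [3.142, -0.0, 1.571]
force: [1.7, 0.4, -0.3]
width: 0.0501
grasp_force: 0.0
```

Emit:
drive_tool:
  increments:
    - [0,-0.01,-0.01,0]
    - [0,-0.025,-0.01,0]
    - [0,-0.025,-0.01,0]
    - [0,-0.025,0,0]
    - [0,-0.02,0,0]
    - [0,0,0,0]
    - [0,0,0,0]

```text
time_s: 31.22
tcp_pos: [0.3748, 0.3132, 0.1915]
eef_rot: [3.141, 0.0, 1.572]
force: [0.2, -0.1, 0.2]
width: 0.0498
grasp_force: 0.0
```

Run:
```python
from h import *
print(observe()["tcp_pos"])
p,d=snapshot("scene");cv2.imwrite("pics/s9.png",p[:,:,::-1]);W=cloud(d,calibration("scene"))
for n,x,y in(("offcut",.55,.143),("cap",.553,-.15)):print(n,blob(W,x,y,.045))
for n,x,y in(("pale",.632,.044),("dark",.618,-.036),("brass",.437,-.293),("steel",.440,-.374),("bit",.482,.3135)):print(n,blob(W,x,y,.026,.022))
```

```text
[0.37483618 0.31324134 0.19149012]
offcut (331, array([0.5343, 0.115 , 0.01  ]), array([0.5642, 0.1663, 0.0239]), array([0.5492, 0.1407, 0.017 ]))
cap (275, array([ 0.533 , -0.1676,  0.0101]), array([ 0.5648, -0.1323,  0.0217]), array([ 0.5489, -0.15  ,  0.0159]))
pale (438, array([0.6159, 0.0212, 0.022 ]), array([0.6533, 0.0607, 0.0504]), array([0.6346, 0.0409, 0.0362]))
dark (456, array([ 0.6032, -0.0563,  0.0221]), array([ 0.6398, -0.0165,  0.0488]), array([ 0.6215, -0.0364,  0.0355]))
brass (356, array([ 0.4191, -0.31  ,  0.022 ]), array([ 0.4567, -0.2772,  0.0441]), array([ 0.4379, -0.2936,  0.0331]))
steel (397, array([ 0.4232, -0.3911,  0.022 ]), array([ 0.4592, -0.3573,  0.044 ]), array([ 0.4412, -0.3742,  0.033 ]))
bit (146, array([0.4762, 0.3082, 0.0222]), array([0.4895, 0.3261, 0.0872]), array([0.4828, 0.3171, 0.0547]))
```

View pics/s9.png

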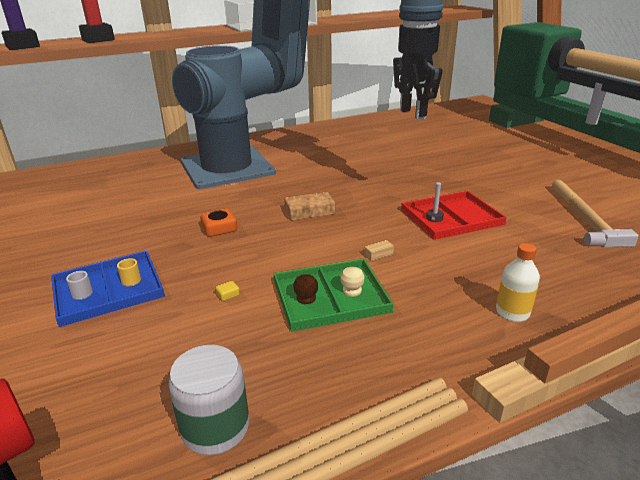

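All five stand upright, each in its own bay: dark (306,289), pale (352,281), steel (79,285), brass (129,271), bit (436,205). The offcut and cap are unmoved.

```bash
python3 -c "
from plant import *
print(finish_job())"
```

```text
the job is handed in; nothing more can be done
None
```

The job is handed in: both knobs are in the green tray, both ferrules in the blue and the drill bit in the red, each upright in its own bay, with the offcut and clamp cap left where they were; it took about 31 s of the 122 s allowed.

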